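Feel along a lathe's tool rest for nicks

TASK

Before turning, check the lathe's tool rest for nicks: lay your fingertips on its steel top edge at the end nearer the chuck and run them along the edge, end to end, to the end nearer the tailstock, in one unbroken pass with a light touch from above. Do not grip or lift the rest or shift its setting, leave the things on the bench alone, and finish with the hand clear above.

Things in the scene. Friction and masses are not known exactly. Their poses are not given: they have to be found in the camera images.
- rest: The tool rest: dark cast-iron T on an upright 25 mm steel post; its leaning blade carries a straight, level, bright steel rod, 10 mm thick and 152 mm long: the top edge. Origin on the post's axis, 82 mm below the rod's top; z up, y along the rod towards its chuck end, x across it towards the bed. The rod's middle is 13 mm to +x of the origin, 22 to 26 cm above the bench.
- rest_mid (a point): Middle of the top edge: topmost point of the rod, halfway along; axes as rest. The rod is hard and does not give when pressed. The post is only nipped in its socket: a pull of some 20 N lifts it, a sideways push of some 20 N on an end of the rod swings it.
- rest_chuck_end (a point): Topmost point of the rod at its very end nearer the chuck (76 mm from the middle). Start of the pass.
- rest_tail_end (a point): Topmost point of the rod at its very end nearer the tailstock (76 mm from the middle). End of the pass.
- lathe: Grey bench-top wood lathe, fixed. Origin on the bench below its spindle axis (245 mm up). Bed along y, 140 mm wide, top 115 mm up. At +y the headstock (350 mm high) and black chuck with a pale bowl blank 120 mm across, its face 150 mm from the origin; at -y the tailstock, its point 257 mm from the origin.
- banjo: Grey cast bracket lying across the bed, fixed; its upright socket, 46 mm across with its top 155 mm above the bench, stands on the robot's side of the bed and holds the post of the rest. Origin on the bench below the socket's axis; the arm runs 215 mm to +x.
- gouge: Bystander: turning gouge, 395 mm long, dark wooden handle 33 mm thick and a steel blade, lying on the bench. Origin on the bench under it, 190 mm from the handle's butt; x towards the blade's tip.
- chuck_key: Bystander: steel T-shaped chuck key lying on the bench, 102 mm crossbar, 89 mm shank, 12 mm thick. Origin on the bench under the middle of the crossbar; x along the shank.
- wax_tin: Bystander: upright round wax tin, 72 mm across, 55 mm high, on the bench. Origin at the centre of its underside.

How it is judged:
On the way, in this order (a step that is already met when the one before it is completed fails the run):
1. The fingertips touch the top edge at its end nearer the chuck (contact force between the fingers and rest above 0.2 N and x of the grasp point in the frame of rest_mid between -0.025 and 0.025 m and z of the grasp point in the frame of rest_mid between 0.01 and 0.028 m and y of the grasp point in the frame of rest_mid above 0.054 m), for 0.05 s.
2. the fingertips touch the top edge just in from that end (contact force between the fingers and rest above 0.2 N and x of the grasp point in the frame of rest_mid between -0.025 and 0.025 m and z of the grasp point in the frame of rest_mid between 0.01 and 0.028 m and y of the grasp point in the frame of rest_mid between 0.033 and 0.051 m), for 0.05 s.
3. the fingertips touch the top edge short of the middle (contact force between the fingers and rest above 0.2 N and x of the grasp point in the frame of rest_mid between -0.025 and 0.025 m and z of the grasp point in the frame of rest_mid between 0.01 and 0.028 m and y of the grasp point in the frame of rest_mid between 0.012 and 0.03 m), for 0.05 s.
4. the fingertips touch the top edge at the middle (contact force between the fingers and rest above 0.2 N and x of the grasp point in the frame of rest_mid between -0.025 and 0.025 m and z of the grasp point in the frame of rest_mid between 0.01 and 0.028 m and y of the grasp point in the frame of rest_mid between -0.009 and 0.009 m), for 0.05 s.
5. the fingertips touch the top edge past the middle (contact force between the fingers and rest above 0.2 N and x of the grasp point in the frame of rest_mid between -0.025 and 0.025 m and z of the grasp point in the frame of rest_mid between 0.01 and 0.028 m and y of the grasp point in the frame of rest_mid between -0.03 and -0.012 m), for 0.05 s.
6. the fingertips touch the top edge close to the other end (contact force between the fingers and rest above 0.2 N and x of the grasp point in the frame of rest_mid between -0.025 and 0.025 m and z of the grasp point in the frame of rest_mid between 0.01 and 0.028 m and y of the grasp point in the frame of rest_mid between -0.051 and -0.033 m), for 0.05 s.
7. the fingertips touch the top edge at its end nearer the tailstock (contact force between the fingers and rest above 0.2 N and x of the grasp point in the frame of rest_mid between -0.025 and 0.025 m and z of the grasp point in the frame of rest_mid between 0.01 and 0.028 m and y of the grasp point in the frame of rest_mid below -0.054 m), for 0.05 s.
At the end, for the whole second after the job is handed in: The whole edge has been felt in order from the chuck end to the tailstock end; the rest stands where it was (its ends within 6 mm, its post within 4 mm), the gouge, chuck key and wax tin are within 10 mm of where they lay, and the fingertips are at least 40 mm above the edge (distance of each of rest_chuck_end, rest_tail_end from where it was at the start of the episode below 0.006 m and distance of rest from where it was at the start of the episode below 0.004 m and distance of each of gouge, chuck_key, wax_tin from where it was at the start of the episode below 0.01 m and z of the grasp point in the frame of rest_mid above 0.06 m); the robot touches nothing.
It fails at once if the rest is shifted: lifted in its socket by more than 4 mm, or swung so that an end of its edge moves by more than 6 mm (distance of rest from where it was at the start of the episode above 0.004 m or distance of any of rest_chuck_end, rest_tail_end from where it was at the start of the episode above 0.006 m).
It fails at once if the fingers reach down astride the rest, as for a grip (fingertips more than about 13 mm below its top edge, on its line) (y of the grasp point in the frame of rest_mid between -0.08 and 0.08 m and x of the grasp point in the frame of rest_mid between -0.02 and 0.02 m and z of the grasp point in the frame of rest_mid below 0.006 m).
It fails at once if the touch is heavy: the fingers press on the rest with more than 25 N (contact force between the fingers and rest above 25 N).
It fails at once if the pass is broken: between the ends (the middle 90 mm) the fingertips are raised off the edge, to between about 9 and 32 mm above it (y of the grasp point in the frame of rest_mid between -0.045 and 0.045 m and x of the grasp point in the frame of rest_mid between -0.02 and 0.02 m and z of the grasp point in the frame of rest_mid between 0.028 and 0.051 m).
It fails at once if a bystander (gouge, chuck key or wax tin) is moved by more than 10 mm (distance of any of gouge, chuck_key, wax_tin from where it was at the start of the episode above 0.01 m).
It also fails if it takes over 43 s, if anything falls off the work surface, if the arm or the gripper's body presses on something with over 40 N, if the wrist force passes 120 N, or if a joint passes its speed limit or range.

ROBOT

A 7-joint arm with a two-finger parallel gripper is mounted at the origin on the work surface. World frame = base frame: x ahead of the robot, y to its left, z up, the work surface at z = 0. Lengths are in m, angles in rad, forces in N, time in s.
With the tool pointing down it reaches from about 0.35 to 0.9 m from the base axis. Payload 7.2 kg.
Tool frame: the origin (TCP) lies at the very end of the fingers, on their centre line; the grasp point (between the pads) lies 19 mm behind it; z points along the fingers, y is the line along which they close (so a half turn about z gives the same grasp; the last joint's range is limited). The gripper opens to 88 mm and grips with 3 to 60 N. Pads are 20 mm wide; open, the fingers measure 115 mm over their backs; the gripper's body (75 mm by 178 mm) begins 61 mm behind the grasp point.
Start: joints at [1.038, 0.411, -0.013, 1.596, 0.006, 1.134, -0.082], TCP at [0.28, -0.559, 0.185] pointing down, gripper open.
Joint ranges: [-2.95, 2.95], [-0.29, 1.99], [-1.47, 1.44], [0.14, 2.54], [-1.03, 4.17], [0.13, 1.85], [-2.86, 2.86]. Speed limits (rad/s): [2.39, 2.39, 3.01, 3.01, 3.14, 3.14, 3.14].

INTERFACE

Orientations are given as a rotation vector (axis times angle).
In Python, from workcell import r gives the robot as it stands. The module is installed in compiled form; this text tells all that it offers.
- The arm moves only by the tool apply_moves, never from a script. Its argument "steps" is a list of rows, each an object with "translation": the shift along the tool's x, y, z in mm, a list of three; "turn": the turn about the tool's z in rad; "jaw": the opening, from -1 (shut) to 1 (fully open). A call has 1 to 8 rows; each row shifts and turns the commanded pose from where the row before left it, along the tool's axes as they then stand; what a row does not reach is not made up. A row lasts 1/12 s, in which the tool goes at most 41.7 mm and 7.16 degrees, less where a joint would pass 70% of its speed; a pose out of reach is approached as far as the arm can. A call is refused whole if a number of a shift passes 41.7 or a number of a turn 0.125, either way. A call with a gripper value outside its range is refused whole. The fingers move at their own pace and stop on an object; the grip force is fixed at half the most. Time passes only in rows, so rows that do not move let the fingers close. It gives the time, the measured TCP pose, the force, the opening and the grip force at its end, in the units of the state.
- r.sense(): the state, without advancing time (a new reading comes with each control period).
- r.capture(name): name is "side" or "top" or "wrist"; returns the picture (384x512x3 uint8, red, green, blue); there is no depth.
- r.get_calibration(name): a dict with "K" (3x3 intrinsics, pixels), "extrinsics" (4x4, takes a point from camera to world coordinates). Camera axes: x right, y down, z forward; pixel columns grow to the right and rows downward; lengths in m; the calibration is good to about 2 mm. The wrist camera is an equidistant fisheye: a pixel r from the principal point sees the ray r / f radians off the axis. A picture is of the moment at which its call begins: read the wrist's pose just before it. get_calibration takes no time and is no camera call; for the wrist camera it gives the pose at the moment of the call.
- r.close_job(): hands the job in; it is judged then, once.
The state is a dict: "t": time; "joint_pos": joint angles; "joint_velocities": joint speeds; "joint_torque": joint torques, N m; "eef_pos": TCP position; "tcp_rot": TCP orientation; "ft_force": force on the tool from outside, world axes, zero at the start; "wrist_torque": the same for the moment, N m; "grip_width": finger opening in m; "grip_force": force on a finger pad.
Only numpy, scipy, OpenCV 4.12 (cv2) and the standard library are available. Lean on these libraries where they do the work, as an engineer would, in place of code of your own. Each camera call takes 0.05 s, during which the arm holds its last target. There are 200 camera calls.

## Working session

There is one attempt and no reset: what is moved stays moved. The work goes in short steps, Python scripts to look and compute and a tool call to move; the robot and the scene stay as the last step left them, time stands still between calls to the robot, and variables do not carry over. Pictures are saved under pics/ and viewed, at most 10 in all, crops included, and the job is handed in when it is done.

Besides the shell and the picture viewer there is one more tool, called after "Emit:" in YAML: its name, and indented under it one key for each argument. apply_moves: Moves the arm, as the interface text tells. Its arguments: {"type":"object","properties":{"steps":{"type":"array","items":{"type":"object","properties":{"translation":{"type":"array","items":{"type":"number"}},"turn":{"type":"number"},"jaw":{"type":"number"}}}}},"required":["steps"]}

```bash
mkdir -p pics
python3 - <<'E'
from workcell import r
import cv2
s=r.sense();print({k:(v if not hasattr(v,'round') else v) for k,v in s.items() if k in('t','eef_pos','tcp_rot','ft_force','grip_width')})
for n in("side","top"):
    im=r.capture(n);c=r.get_calibration(n);print(n,c)
    cv2.imwrite(f"pics/{n}0.png",im[:,:,::-1])
E
```

```text
{'t': 0.0, 'eef_pos': array([ 0.27987401, -0.55820841,  0.18420377]), 'tcp_rot': array([-3.05561014e+00, -7.23305494e-01,  7.39435910e-04]), 'ft_force': array([-0.40562243, -0.51112195,  0.55024795]), 'grip_width': 0.08786948740715318}
side {'K': array([[369.1099909 ,   0.        , 256.59661715],
       [  0.        , 369.1099909 , 190.84951876],
       [  0.        ,   0.        ,   1.        ]]), 'extrinsics': array([[-0.99725711, -0.05280355,  0.05186553,  0.50444626],
       [-0.07393341,  0.67773867, -0.73157648,  0.69828318],
       [ 0.00347856, -0.73340444, -0.67978366,  0.78159043],
       [ 0.        ,  0.        ,  0.        ,  1.        ]])}
top {'K': array([[442.26860517,   0.        , 258.91512511],
       [  0.        , 442.26860517, 192.7901172 ],
       [  0.        ,   0.        ,   1.        ]]), 'extrinsics': array([[ 0.00200328, -0.98779105,  0.15577174,  0.33333125],
       [-0.99998728, -0.00269971, -0.00425945,  0.05693585],
       [ 0.00462799, -0.15576122, -0.98778389,  1.33480937],
       [ 0.        ,  0.        ,  0.        ,  1.        ]])}
```

View pics/side0.png

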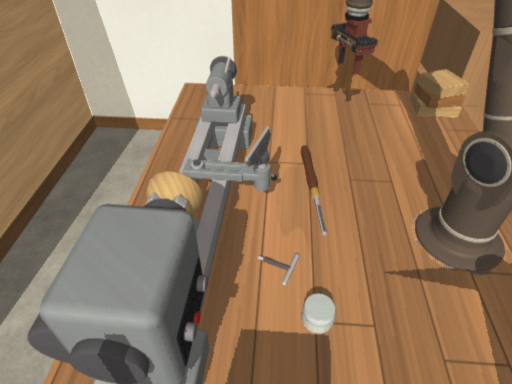

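View pics/top0.png

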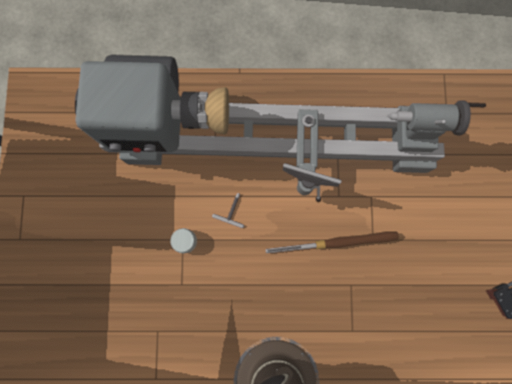

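The side view shows the rest near (258,150). In the top view its edge runs from about (283,168) to (340,183), and the gouge, key and tin lie nearer the robot. Next I enlarge both areas.

Run:
```python
import cv2,numpy as np
a=cv2.imread("pics/top0.png")[150:205,270:350];b=cv2.imread("pics/side0.png")[115:195,215:295]
A=cv2.resize(a,None,fx=5,fy=5,interpolation=cv2.INTER_CUBIC);B=cv2.resize(b,None,fx=5,fy=5,interpolation=cv2.INTER_CUBIC)
o=np.zeros((400,800,3),np.uint8);o[:275,:400]=A;o[:,400:]=B
cv2.imwrite("pics/z0.png",o)
```

```text
(no output)
```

View pics/z0.png

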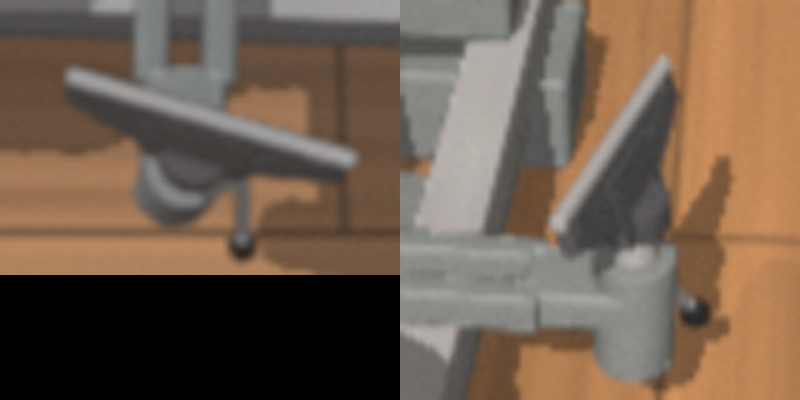

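The crop shows the bright rod. In the top view it runs from crop (68,76) to (355,158); in the side view from (557,226) to (663,63). I triangulate the ends.

```bash
cat > h.py <<'E'
import numpy as np,cv2
from workcell import r
def P(n):
    c=r.get_calibration(n);return c['K']@np.linalg.inv(c['extrinsics'])[:3]
def tri(a,b):
    X=cv2.triangulatePoints(P("top"),P("side"),np.array(a,float),np.array(b,float));return (X[:3]/X[3]).ravel()
E
python3 - <<'E'
from h import *
g=lambda u,v,x0,y0,ou=0:((u-ou+.5)/5-.5+x0,(v+.5)/5-.5+y0)
C=tri(g(68,76,270,150),g(557,226,215,115,400));T=tri(g(355,158,270,150),g(663,63,215,115,400))
d=C-T;print(C,T,(C+T)/2,np.linalg.norm(d),np.degrees(np.arctan2(d[1],d[0])))
c=r.get_calibration("top");
for n,C_,u in(("top",C,g(68,76,270,150)),("side",C,g(557,226,215,115,400)),("top",T,g(355,158,270,150)),("side",T,g(663,63,215,115,400))):
    p=P(n)@np.r_[C_,1];print(n,p[:2]/p[2]-u)
from scipy.spatial.transform import Rotation as R
print(R.from_rotvec(r.sense()['tcp_rot']).as_matrix().round(3))
w=r.get_calibration("wrist");print(w)
E
```

```text
[ 0.58113245 -0.01003199  0.22488272] [ 0.53791954 -0.15602477  0.22620841] [ 0.559526   -0.08302838  0.22554557] 0.15225965748478795 73.5115908963627
top [-0.00383351  0.05297178]
side [-0.07752875 -0.02095356]
top [-0.0268177   0.28139144]
side [-0.36790274 -0.09887568]
[[ 0.894  0.448 -0.001]
 [ 0.448 -0.894  0.001]
 [-0.    -0.001 -1.   ]]
{'K': array([[297.31863964,   0.        , 261.64663036],
       [  0.        , 297.31863964, 193.32790038],
       [  0.        ,   0.        ,   1.        ]]), 'extrinsics': array([[ 4.47874151e-01, -8.63895882e-01, -2.30418424e-01,
         3.40858253e-01],
       [-8.94096502e-01, -4.32871403e-01, -1.14951265e-01,
        -5.26180642e-01],
       [-4.35622347e-04,  2.57500008e-01, -9.66278198e-01,
         3.84949164e-01],
       [ 0.00000000e+00,  0.00000000e+00,  0.00000000e+00,
         1.00000000e+00]])}
```

Triangulation gives a length of 152 mm, matching the text, with the top at about z 0.226. I rise, turn the tool's x along the rod, and shut the jaws.

Emit:
apply_moves:
  steps:
    - {"translation": [0,0,-20],"turn": -0.103,"jaw": -1}
    - {"translation": [0,0,-20],"turn": -0.103,"jaw": -1}
    - {"translation": [0,0,-20],"turn": -0.103,"jaw": -1}
    - {"translation": [0,0,-20],"turn": -0.103,"jaw": -1}
    - {"translation": [0,0,-20],"turn": -0.103,"jaw": -1}
    - {"translation": [0,0,-20],"turn": -0.103,"jaw": -1}
    - {"translation": [0,0,-15],"turn": -0.103,"jaw": -1}
    - {"translation": [0,0,-10],"turn": -0.098,"jaw": -1}

```text
t: 0.77
eef_pos: [0.2802, -0.5589, 0.3316]
tcp_rot: [2.51, 1.887, -0.0]
ft_force: [-0.2, 0.1, -0.1]
grip_width: 0.0384
grip_force: 0.0
```

Emit:
apply_moves:
  steps:
    - {"translation": [30,7,0],"jaw": -1}
    - {"translation": [30,7,0],"jaw": -1}
    - {"translation": [30,7,0],"jaw": -1}
    - {"translation": [30,7,0],"jaw": -1}
    - {"translation": [30,7,0],"jaw": -1}
    - {"translation": [30,7,0],"jaw": -1}
    - {"translation": [30,7,0],"jaw": -1}
    - {"translation": [30,7,0],"jaw": -1}

```text
invalid input at $.steps[0]: expected keys translation, turn, jaw
```

Emit:
apply_moves:
  steps:
    - {"translation": [30,7,0],"jaw": -1}
    - {"translation": [30,7,0],"jaw": -1}
    - {"translation": [30,7,0],"jaw": -1}
    - {"translation": [30,7,0],"jaw": -1}
    - {"translation": [30,7,0],"jaw": -1}
    - {"translation": [30,7,0],"jaw": -1}
    - {"translation": [30,7,0],"jaw": -1}
    - {"translation": [0,0,0],"jaw": -1}

```text
invalid input at $.steps[0]: expected keys translation, turn, jaw
```

```bash
cat > where.py <<'E'
from h import *
from scipy.spatial.transform import Rotation as R
s=r.sense();M=R.from_rotvec(s['tcp_rot']).as_matrix()
mid=np.array([.5595,-.0830,.2255]);a=np.radians(73.5);u=np.array([np.cos(a),np.sin(a),0])
d=mid+.066*u-s['eef_pos']
print("t",s['t'],"pos",s['eef_pos'].round(4),"yaw x",np.degrees(np.arctan2(M[1,0],M[0,0])).round(2),"to start, tool mm",(M.T@d*1e3).round(1),"F",s['ft_force'].round(2),s['grip_width'],"q",s['joint_pos'].round(2))
E
python3 where.py
```

```text
t 0.7667 pos [ 0.2802 -0.5589  0.3316] yaw x 73.85 to start, tool mm [600.9 136.1 105.7] F [-0.16  0.07 -0.07] 0.038367083174414195 q [ 1.14  0.34 -0.15  1.36  0.05  1.44  0.7 ]
```

Emit:
apply_moves:
  steps:
    - {"translation": [30,7,0],"turn": 0,"jaw": -1}
    - {"translation": [30,7,0],"turn": 0,"jaw": -1}
    - {"translation": [30,7,0],"turn": 0,"jaw": -1}
    - {"translation": [30,7,0],"turn": 0,"jaw": -1}
    - {"translation": [30,7,0],"turn": 0,"jaw": -1}
    - {"translation": [30,7,0],"turn": 0,"jaw": -1}
    - {"translation": [30,7,0],"turn": 0,"jaw": -1}
    - {"translation": [30,7,0],"turn": 0,"jaw": -1}

```text
t: 1.43
eef_pos: [0.4021, -0.3429, 0.3298]
tcp_rot: [-2.516, -1.881, 0.0]
ft_force: [0.6, -0.5, -0.2]
grip_width: 0.0006
grip_force: 0.0
```

Emit:
apply_moves:
  steps:
    - {"translation": [30,7,0],"turn": 0,"jaw": -1}
    - {"translation": [30,7,0],"turn": 0,"jaw": -1}
    - {"translation": [30,7,0],"turn": 0,"jaw": -1}
    - {"translation": [30,7,0],"turn": 0,"jaw": -1}
    - {"translation": [30,7,0],"turn": 0,"jaw": -1}
    - {"translation": [30,7,0],"turn": 0,"jaw": -1}
    - {"translation": [30,7,0],"turn": 0,"jaw": -1}
    - {"translation": [0,0,0],"turn": 0,"jaw": -1}

```text
t: 2.1
eef_pos: [0.5105, -0.15, 0.3298]
tcp_rot: [-2.507, -1.89, -0.004]
ft_force: [-0.6, 0.5, 0.3]
grip_width: 0.0005
grip_force: 0.0
```

```bash
python3 where.py
```

```text
t 2.1 pos [ 0.5105 -0.15    0.3298] yaw x 74.03 to start, tool mm [143.6  29.3 104.7] F [-0.63  0.52  0.28] 0.000466024012178557 q [ 0.58  0.19 -0.45  1.57  0.08  1.39 -0.16]
```

Emit:
apply_moves:
  steps:
    - {"translation": [25,5,0],"turn": 0,"jaw": -1}
    - {"translation": [25,5,0],"turn": 0,"jaw": -1}
    - {"translation": [25,5,5],"turn": 0,"jaw": -1}
    - {"translation": [25,5,10],"turn": 0,"jaw": -1}
    - {"translation": [25,5,15],"turn": 0,"jaw": -1}
    - {"translation": [18,4,15],"turn": 0.01,"jaw": -1}
    - {"translation": [0,0,5],"turn": 0,"jaw": -1}
    - {"translation": [0,0,0],"turn": 0,"jaw": -1}

```text
t: 2.77
eef_pos: [0.5756, -0.0275, 0.278]
tcp_rot: [-2.522, -1.869, 0.004]
ft_force: [-1.0, -1.4, 1.3]
grip_width: 0.0003
grip_force: 0.0
```

```bash
python3 where.py
python3 - <<'E'
from h import *
a=r.capture("side")[:,:,::-1];b=r.capture("wrist")[:,:,::-1];print(r.get_calibration("wrist"))
cv2.imwrite("pics/w1.png",b);cv2.imwrite("pics/s1.png",a)
A=cv2.resize(a[95:195,205:305],(400,400),interpolation=cv2.INTER_CUBIC)
o=np.zeros((400,800,3),np.uint8);o[:,:400]=A;o[:300,400:]=cv2.resize(b,(400,300));cv2.imwrite("pics/c1.png",o)
E
```

```text
t 2.7667 pos [ 0.5756 -0.0275  0.278 ] yaw x 73.1 to start, tool mm [ 8.3  0.5 52.5] F [-0.98 -1.44  1.27] 0.00025149589739727744 q [ 0.36  0.31 -0.52  1.55  0.16  1.32 -0.47]
{'K': array([[297.31863964,   0.        , 261.64663036],
       [  0.        , 297.31863964, 193.32790038],
       [  0.        ,   0.        ,   1.        ]]), 'extrinsics': array([[ 9.55790960e-01, -2.84010201e-01, -7.61698591e-02,
         5.95166884e-01],
       [-2.94046988e-01, -9.23255658e-01, -2.47255655e-01,
         3.87257722e-02],
       [-1.01125092e-04,  2.58722238e-01, -9.65951755e-01,
         4.80702786e-01],
       [ 0.00000000e+00,  0.00000000e+00,  0.00000000e+00,
         1.00000000e+00]])}
```

View pics/c1.png

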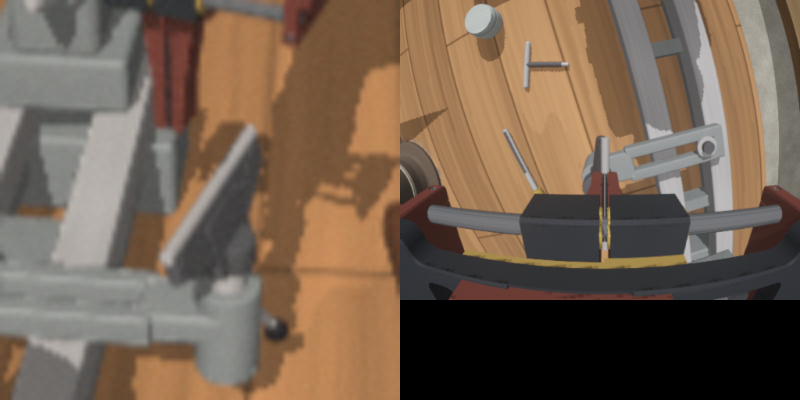

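In the close look, the wrist view shows the rod's end at full-frame (259,177), in line with the shut fingers. It projects to (0.577, -0.011), within 4 mm of the triangulation. I descend slowly.

Emit:
apply_moves:
  steps:
    - {"translation": [4,0,10],"turn": 0,"jaw": -1}
    - {"translation": [0,0,10],"turn": 0,"jaw": -1}
    - {"translation": [0,0,10],"turn": 0,"jaw": -1}
    - {"translation": [0,0,7],"turn": 0,"jaw": -1}
    - {"translation": [0,0,4],"turn": 0,"jaw": -1}
    - {"translation": [0,0,0],"turn": 0,"jaw": -1}
    - {"translation": [0,0,0],"turn": 0,"jaw": -1}
    - {"translation": [0,0,0],"turn": 0,"jaw": -1}

```text
t: 3.53
eef_pos: [0.578, -0.0241, 0.2394]
tcp_rot: [2.525, 1.868, 0.001]
ft_force: [0.8, 0.0, -0.7]
grip_width: 0.0009
grip_force: 0.0
```

```bash
python3 where.py
```

```text
t 3.5333 pos [ 0.578  -0.0241  0.2394] yaw x 72.98 to start, tool mm [ 4.2 -1.  13.9] F [ 0.79  0.02 -0.65] 0.0009032958833810657 q [ 0.35  0.34 -0.52  1.61  0.17  1.24 -0.49]
```

Emit:
apply_moves:
  steps:
    - {"translation": [4,0,3],"turn": -0.009,"jaw": -1}
    - {"translation": [0,0,3],"turn": 0,"jaw": -1}
    - {"translation": [0,0,2],"turn": 0,"jaw": -1}
    - {"translation": [0,0,0],"turn": 0,"jaw": -1}
    - {"translation": [0,0,0],"turn": 0,"jaw": -1}

```text
t: 3.95
eef_pos: [0.5788, -0.0202, 0.2309]
tcp_rot: [-2.517, -1.88, 0.0]
ft_force: [-1.0, -0.3, 0.8]
grip_width: 0.0003
grip_force: 0.0
```

Emit:
apply_moves:
  steps:
    - {"translation": [0,0,1],"turn": 0,"jaw": -1}
    - {"translation": [0,0,1],"turn": 0,"jaw": -1}
    - {"translation": [0,0,0],"turn": 0,"jaw": -1}

```text
t: 4.2
eef_pos: [0.5788, -0.0203, 0.2289]
tcp_rot: [2.517, 1.88, -0.0]
ft_force: [0.0, -0.1, 0.3]
grip_width: 0.0005
grip_force: 0.0
```

```bash
python3 where.py
```

```text
t 4.2 pos [ 0.5788 -0.0203  0.2289] yaw x 73.49 to start, tool mm [ 0.4 -0.7  3.4] F [ 0.01 -0.11  0.27] 0.00048541358896923663 q [ 0.35  0.35 -0.52  1.63  0.18  1.22 -0.5 ]
```

Emit:
apply_moves:
  steps:
    - {"translation": [0,0,0.7],"turn": 0,"jaw": -1}
    - {"translation": [0,0,0],"turn": 0,"jaw": -1}
    - {"translation": [0,0,0],"turn": 0,"jaw": -1}

```text
t: 4.45
eef_pos: [0.5789, -0.0203, 0.2283]
tcp_rot: [2.517, 1.88, -0.0]
ft_force: [-0.1, -0.1, 0.2]
grip_width: 0.0007
grip_force: 0.0
```

Emit:
apply_moves:
  steps:
    - {"translation": [0,0,0.7],"turn": 0,"jaw": -1}
    - {"translation": [0,0,0],"turn": 0,"jaw": -1}
    - {"translation": [0,0,0],"turn": 0,"jaw": -1}

```text
t: 4.7
eef_pos: [0.5788, -0.0202, 0.2276]
tcp_rot: [-2.517, -1.88, 0.0]
ft_force: [-0.5, 0.2, -0.6]
grip_width: 0.0007
grip_force: 0.0
```

Emit:
apply_moves:
  steps:
    - {"translation": [0,0,0.7],"turn": 0,"jaw": -1}
    - {"translation": [0,0,0],"turn": 0,"jaw": -1}
    - {"translation": [0,0,0],"turn": 0,"jaw": -1}

```text
t: 4.95
eef_pos: [0.5788, -0.0202, 0.2269]
tcp_rot: [-2.517, -1.88, 0.0]
ft_force: [-0.0, -0.3, 0.1]
grip_width: 0.0003
grip_force: 0.0
```

Emit:
apply_moves:
  steps:
    - {"translation": [0,0,0.7],"turn": 0,"jaw": -1}
    - {"translation": [0,0,0],"turn": 0,"jaw": -1}
    - {"translation": [0,0,0],"turn": 0,"jaw": -1}

```text
t: 5.2
eef_pos: [0.5788, -0.0202, 0.2262]
tcp_rot: [2.517, 1.88, -0.0]
ft_force: [1.0, 0.2, 0.6]
grip_width: 0.0005
grip_force: 0.0
```

Emit:
apply_moves:
  steps:
    - {"translation": [0,0,0.6],"turn": 0,"jaw": -1}
    - {"translation": [0,0,0],"turn": 0,"jaw": -1}
    - {"translation": [0,0,0],"turn": 0,"jaw": -1}

```text
t: 5.45
eef_pos: [0.5788, -0.0202, 0.2256]
tcp_rot: [-2.517, -1.88, 0.0]
ft_force: [-0.5, 0.5, 0.5]
grip_width: 0.0008
grip_force: 0.0
```

Emit:
apply_moves:
  steps:
    - {"translation": [0,0,0.6],"turn": 0,"jaw": -1}
    - {"translation": [0,0,0],"turn": 0,"jaw": -1}
    - {"translation": [0,0,0],"turn": 0,"jaw": -1}

```text
t: 5.7
eef_pos: [0.5788, -0.0202, 0.225]
tcp_rot: [2.517, 1.88, -0.0]
ft_force: [-0.2, -0.7, 0.4]
grip_width: 0.0005
grip_force: 0.0
```

Emit:
apply_moves:
  steps:
    - {"translation": [0,0,0.6],"turn": 0,"jaw": -1}
    - {"translation": [0,0,0],"turn": 0,"jaw": -1}
    - {"translation": [0,0,0],"turn": 0,"jaw": -1}

```text
t: 5.95
eef_pos: [0.5788, -0.0202, 0.2244]
tcp_rot: [-2.517, -1.88, 0.0]
ft_force: [0.3, -0.5, 0.5]
grip_width: 0.0002
grip_force: 0.0
```

Emit:
apply_moves:
  steps:
    - {"translation": [0,0,0.6],"turn": 0,"jaw": -1}
    - {"translation": [0,0,0],"turn": 0,"jaw": -1}
    - {"translation": [0,0,0],"turn": 0,"jaw": -1}

```text
t: 6.2
eef_pos: [0.5788, -0.0202, 0.2238]
tcp_rot: [-2.517, -1.88, 0.0]
ft_force: [0.1, 0.3, 0.3]
grip_width: 0.0002
grip_force: 0.0
```

Emit:
apply_moves:
  steps:
    - {"translation": [0,0,0.6],"turn": 0,"jaw": -1}
    - {"translation": [0,0,0],"turn": 0,"jaw": -1}
    - {"translation": [0,0,0],"turn": 0,"jaw": -1}

```text
t: 6.45
eef_pos: [0.5788, -0.0203, 0.2232]
tcp_rot: [2.517, 1.88, -0.0]
ft_force: [-0.4, 0.3, 0.6]
grip_width: 0.0001
grip_force: 0.0
```

Emit:
apply_moves:
  steps:
    - {"translation": [0,0,0.6],"turn": 0,"jaw": -1}
    - {"translation": [0,0,0],"turn": 0,"jaw": -1}
    - {"translation": [0,0,0],"turn": 0,"jaw": -1}

```text
t: 6.7
eef_pos: [0.5788, -0.0202, 0.2226]
tcp_rot: [-2.517, -1.88, 0.0]
ft_force: [0.2, 0.7, -0.4]
grip_width: 0.0007
grip_force: 0.0
```

Emit:
apply_moves:
  steps:
    - {"translation": [0,0,0.6],"turn": 0,"jaw": -1}
    - {"translation": [0,0,0],"turn": 0,"jaw": -1}
    - {"translation": [0,0,0],"turn": 0,"jaw": -1}

```text
t: 6.95
eef_pos: [0.5788, -0.0202, 0.222]
tcp_rot: [2.517, 1.88, -0.0]
ft_force: [0.6, 0.4, 0.6]
grip_width: 0.0006
grip_force: 0.0
```

Run:
```python
from h import *
a=r.capture("side")[:,:,::-1];b=r.capture("top")[:,:,::-1]
A=cv2.resize(a[95:195,205:305],(400,400),interpolation=cv2.INTER_CUBIC)
o=np.zeros((400,800,3),np.uint8);o[:,:400]=A;o[:,400:]=cv2.resize(b[130:230,260:360],(400,400),interpolation=cv2.INTER_CUBIC);cv2.imwrite("pics/c2.png",o)
```

```text
(no output)
```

View pics/c2.png

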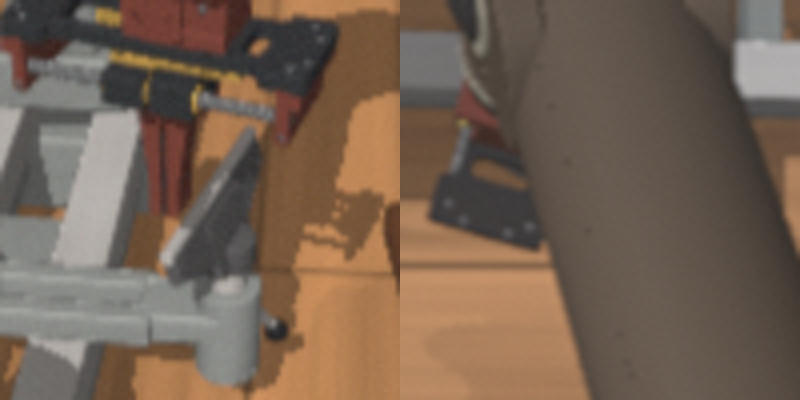

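The finger's end shows at side pixel about (246,148), and the rod starts at (247,160). I compare that with the projection of the reported TCP.

Run:
```python
from h import *
s=r.sense();p=s['eef_pos']
def pr(n,X):
    q=P(n)@np.r_[X,1];return q[:2]/q[2]
print(pr("side",p))
for z in(.22,.235,.25):print(z,pr("side",[p[0],p[1],z]))
for X in ([.5811,-.01,.2249],[.5379,-.156,.2262],[.565,-.064,.2255]):print(X,pr("side",X))
# same-view check of finger end with the base of the arm: earlier pose
im=r.capture("side")[:,:,::-1];cv2.imwrite("pics/d.png",cv2.resize(im[110:170,225:285],(600,600),interpolation=cv2.INTER_NEAREST))
```

```text
[247.24431554 158.17889437]
0.22 [247.25581925 158.84304604]
0.235 [247.17149008 153.97441311]
0.25 [247.08523047 148.99432907]
[0.5811, -0.01, 0.2249] [245.93435331 159.78217012]
[0.5379, -0.156, 0.2262] [266.83871347 127.10908923]
[0.565, -0.064, 0.2255] [254.25187292 146.82075357]
```

View pics/d.png

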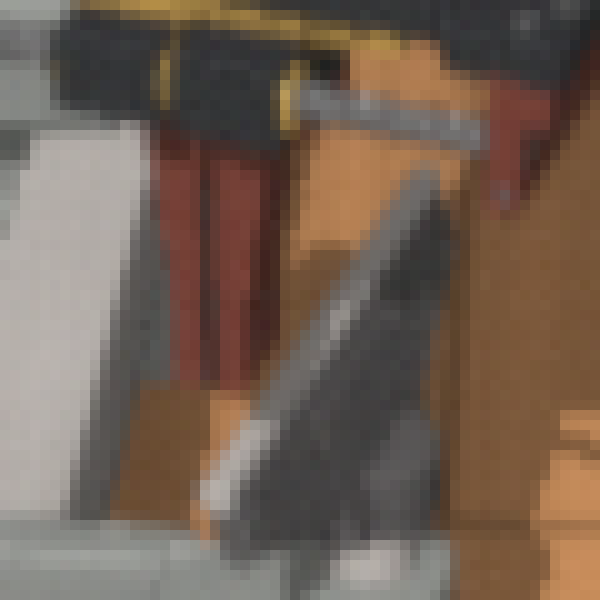

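The finger ends at side pixel (246.5,148.5), while the reported TCP projects to (247,158), about 10 px lower. Either the fingers end about 29 mm higher than reported, or they sit further back. I check the same thing in the first picture.

Run:
```python
from h import *
def pr(n,X):
    q=P(n)@np.r_[X,1];return q[:2]/q[2]
a=cv2.imread("pics/side0.png")
p=np.array([.2799,-.5582,.1842]);y=np.array([.448,-.894,0])
o=cv2.resize(a[0:80,310:400],None,fx=6,fy=6,interpolation=cv2.INTER_NEAREST)
for X,c in((p,(0,255,0)),(p+.05*y,(255,0,0)),(p-.05*y,(255,255,0))):
    q=pr("side",X);print(q);cv2.circle(o,tuple(int((v+.5)*6) for v in q-[310,0]),4,c,-1)
W=cv2.resize(cv2.imread("pics/s1.png")[95:185,205:295],None,fx=4,fy=4)
w=pr("side",[.5756,-.0275,.278]);print(w);cv2.circle(W,tuple(int((v+.5)*4) for v in w-[205,95]),4,(0,255,0),-1)
z=np.zeros((480,800,3),np.uint8);z[:,:540]=o;z[:360,540:]=W[:,100:];
cv2.imwrite("pics/e.png",z)
```

```text
[345.03384914  78.01409891]
[337.59777099  72.22737519]
[352.86344152  84.10705371]
[248.57848637 137.68646808]
```

View pics/e.png

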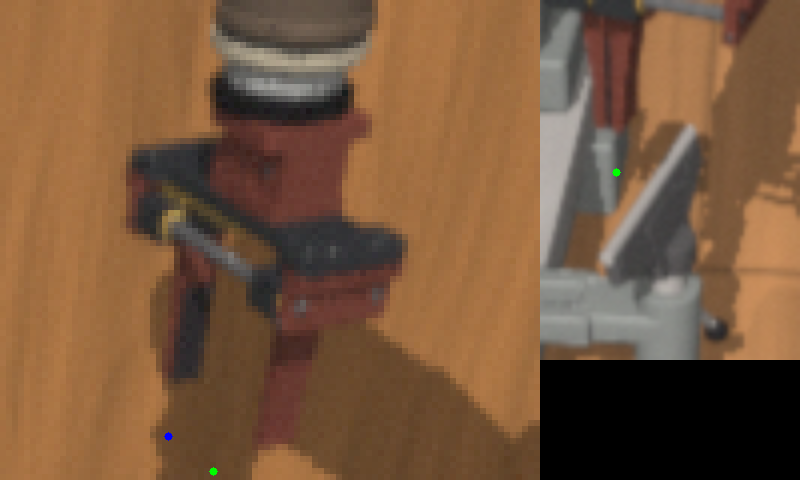

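The reported TCP also projects about 10 px below the fingers in the first picture. I cross-check in the wrist view, with projected points overlaid.

Run:
```python
from h import *
from scipy.spatial.transform import Rotation as R
s=r.sense();p=s['eef_pos'];M=R.from_rotvec(s['tcp_rot']).as_matrix()
c=r.get_calibration("wrist");im=r.capture("wrist")[:,:,::-1]
K=c['K'];Ti=np.linalg.inv(c['extrinsics'])
def fe(X):
    q=(Ti@np.r_[X,1])[:3];l=np.hypot(q[0],q[1]);t=np.arctan2(l,q[2]);return K[:2,2]+K[0,0]*t*q[:2]/l
x0,y0,f=200,150,6
o=cv2.resize(im[y0:y0+100,x0:x0+130],None,fx=f,fy=f,interpolation=cv2.INTER_CUBIC)
def dot(X,col):
    u=fe(X);print(np.round(X,3),u.round(1));cv2.circle(o,tuple(int((v+.5)*f) for v in u-[x0,y0]),4,col,-1)
for h,col in((0,(0,255,0)),(.03,(255,0,0))):
  for sx in(.01,-.01):
    for sy in(-.0135,.0135): dot(p+M@[sx,sy,-h],col)
dot([.5811,-.01,.2249],(0,255,255))
cv2.imwrite("pics/f.png",o)
```

```text
[ 0.569 -0.007  0.222] [245.2 202.7]
[ 0.595 -0.014  0.222] [283.5 202.7]
[ 0.563 -0.026  0.222] [245.7 229.1]
[ 0.589 -0.034  0.222] [282.9 229. ]
[ 0.569 -0.007  0.252] [242.6 216.9]
[ 0.595 -0.014  0.252] [286.9 216.8]
[ 0.563 -0.026  0.252] [243.3 246.6]
[ 0.589 -0.034  0.252] [286.  246.6]
[ 0.581 -0.01   0.225] [263.3 203.3]
```

View pics/f.png

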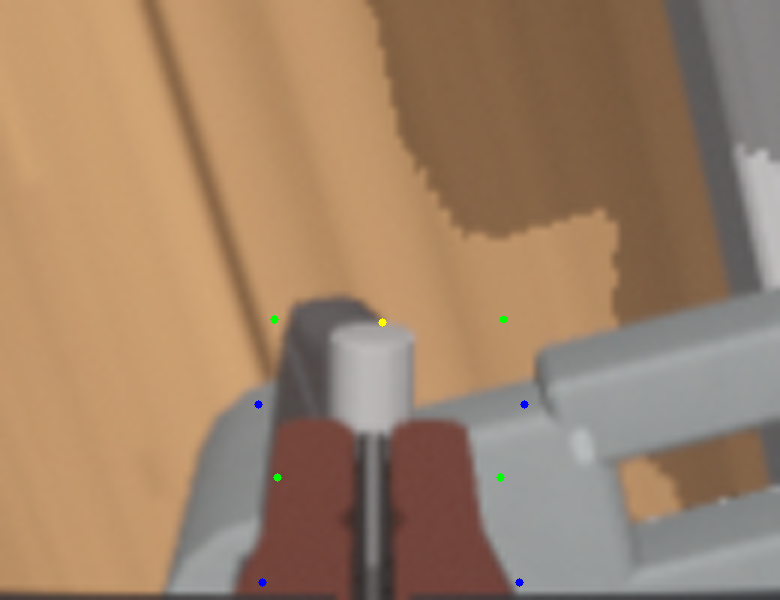

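In the wrist view the fingers sit centred over the rod. Its end face is at about (262,204), agreeing with the prediction at (263,203). The visible tips end near row 220, which fits tips some 30 mm above the reported TCP. That is consistent with not having felt contact yet. I keep lowering gently by feel.

Emit:
apply_moves:
  steps:
    - {"translation": [0,0,0.8],"turn": 0,"jaw": -1}
    - {"translation": [0,0,0],"turn": 0,"jaw": -1}
    - {"translation": [0,0,0.8],"turn": 0,"jaw": -1}
    - {"translation": [0,0,0],"turn": 0,"jaw": -1}

```text
t: 7.48
eef_pos: [0.5788, -0.0202, 0.2203]
tcp_rot: [-2.517, -1.88, 0.0]
ft_force: [0.0, 0.6, -0.4]
grip_width: 0.0006
grip_force: 0.0
```

Emit:
apply_moves:
  steps:
    - {"translation": [0,0,0.8],"turn": 0,"jaw": -1}
    - {"translation": [0,0,0],"turn": 0,"jaw": -1}
    - {"translation": [0,0,0.8],"turn": 0,"jaw": -1}
    - {"translation": [0,0,0],"turn": 0,"jaw": -1}

```text
t: 7.82
eef_pos: [0.5788, -0.0202, 0.2187]
tcp_rot: [-2.517, -1.88, 0.0]
ft_force: [-0.1, 0.1, -0.2]
grip_width: 0.0003
grip_force: 0.0
```

Emit:
apply_moves:
  steps:
    - {"translation": [0,0,0.8],"turn": 0,"jaw": -1}
    - {"translation": [0,0,0],"turn": 0,"jaw": -1}
    - {"translation": [0,0,0.8],"turn": 0,"jaw": -1}
    - {"translation": [0,0,0],"turn": 0,"jaw": -1}

```text
t: 8.15
eef_pos: [0.5788, -0.0202, 0.2171]
tcp_rot: [-2.517, -1.88, 0.0]
ft_force: [0.1, -0.3, 0.4]
grip_width: 0.0001
grip_force: 0.0
```

```bash
python3 where.py
python3 - <<'E'
from h import *
im=r.capture("side")[:,:,::-1].astype(int);b,g,R_=im[...,0],im[...,1],im[...,2]
# red finger: red well above green, green ~ blue
m=(R_>g+30)&(abs(g-b)<22)
m[:125]=0;m[175:]=0;m[:,:225]=0;m[:,275:]=0
ys,xs=np.nonzero(m);print(len(ys))
for y in range(138,165):
    x=xs[ys==y];print(y,(x.min(),x.max(),len(x)) if len(x) else '-',end=' ')
E
```

```text
t 8.15 pos [ 0.5788 -0.0202  0.2171] yaw x 73.5 to start, tool mm [ 0.3 -0.7 -8.4] F [ 0.1  -0.33  0.4 ] 0.00011690794631126082 q [ 0.34  0.36 -0.52  1.64  0.19  1.19 -0.5 ]
208
138 (np.int64(242), np.int64(250), 7) 139 (np.int64(242), np.int64(250), 7) 140 (np.int64(242), np.int64(250), 7) 141 (np.int64(242), np.int64(250), 7) 142 (np.int64(242), np.int64(249), 6) 143 (np.int64(242), np.int64(250), 7) 144 (np.int64(242), np.int64(249), 6) 145 (np.int64(242), np.int64(249), 6) 146 (np.int64(242), np.int64(249), 7) 147 (np.int64(243), np.int64(249), 6) 148 (np.int64(242), np.int64(249), 7) 149 (np.int64(242), np.int64(249), 6) 150 (np.int64(243), np.int64(249), 6) 151 (np.int64(249), np.int64(249), 1) 152 - 153 - 154 - 155 - 156 - 157 - 158 - 159 - 160 - 161 - 162 - 163 - 164 -
```

No contact has come 8 mm below the edge's measured height. The side view puts the visible tips (row 150.5) about 25 mm above the rod, so the tips are about 30 mm short of the reported TCP. I go down 12 mm quicker, then by feel.

Emit:
apply_moves:
  steps:
    - {"translation": [0,0,2],"turn": 0,"jaw": -1}
    - {"translation": [0,0,2],"turn": 0,"jaw": -1}
    - {"translation": [0,0,1.5],"turn": 0,"jaw": -1}
    - {"translation": [0,0,1.5],"turn": 0,"jaw": -1}
    - {"translation": [0,0,0],"turn": 0,"jaw": -1}

```text
t: 8.62
eef_pos: [0.5786, -0.0203, 0.2098]
tcp_rot: [-2.517, -1.88, 0.001]
ft_force: [0.9, -0.0, 0.3]
grip_width: 0.0004
grip_force: 0.0
```

Emit:
apply_moves:
  steps:
    - {"translation": [0,0,1.5],"turn": 0,"jaw": -1}
    - {"translation": [0,0,1.5],"turn": 0,"jaw": -1}
    - {"translation": [0,0,1],"turn": 0,"jaw": -1}
    - {"translation": [0,0,0],"turn": 0,"jaw": -1}

```text
t: 8.95
eef_pos: [0.5787, -0.0203, 0.206]
tcp_rot: [-2.517, -1.879, 0.0]
ft_force: [-0.6, 0.5, 0.7]
grip_width: 0.0008
grip_force: 0.0
```

Emit:
apply_moves:
  steps:
    - {"translation": [0,0,1],"turn": 0,"jaw": -1}
    - {"translation": [0,0,0],"turn": 0,"jaw": -1}
    - {"translation": [0,0,1],"turn": 0,"jaw": -1}
    - {"translation": [0,0,0],"turn": 0,"jaw": -1}

```text
t: 9.28
eef_pos: [0.5788, -0.0202, 0.2041]
tcp_rot: [-2.517, -1.88, 0.0]
ft_force: [-0.2, 0.7, -0.5]
grip_width: 0.0004
grip_force: 0.0
```

```bash
python3 where.py
python3 - <<'E'
from h import *
im=r.capture("side")[:,:,::-1]
cv2.imwrite("pics/g.png",cv2.resize(im[115:175,220:280],(600,600),interpolation=cv2.INTER_CUBIC))
E
```

```text
t 9.2833 pos [ 0.5788 -0.0202  0.2041] yaw x 73.5 to start, tool mm [  0.3  -0.7 -21.4] F [-0.17  0.71 -0.45] 0.0003872077774331349 q [ 0.34  0.37 -0.51  1.66  0.19  1.17 -0.51]
```

View pics/g.png

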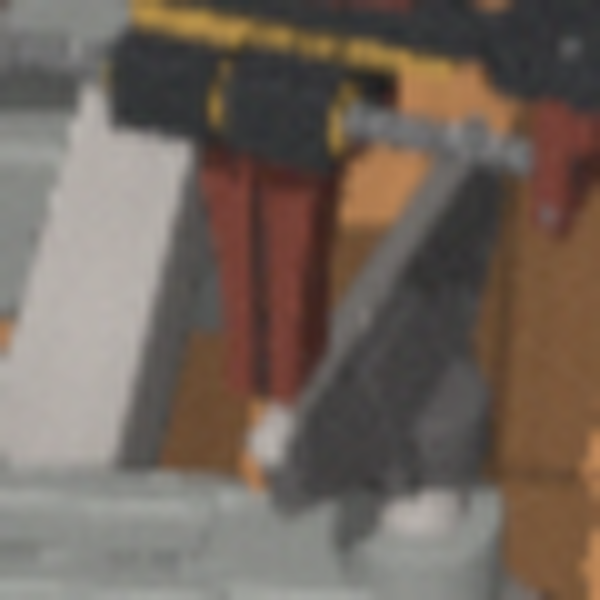

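The side view shows the tips at row 155 (columns 243–249). The rod's end is just below at about (247,159.5), so some 10–13 mm remain.

Emit:
apply_moves:
  steps:
    - {"translation": [0,0,1],"turn": 0,"jaw": -1}
    - {"translation": [0,0,1],"turn": 0,"jaw": -1}
    - {"translation": [0,0,1],"turn": 0,"jaw": -1}
    - {"translation": [0,0,0],"turn": 0,"jaw": -1}

```text
t: 9.67
eef_pos: [0.5787, -0.0203, 0.201]
tcp_rot: [-2.517, -1.88, 0.0]
ft_force: [0.3, 0.6, -0.3]
grip_width: 0.0002
grip_force: 0.0
```

Emit:
apply_moves:
  steps:
    - {"translation": [0,0,0.8],"turn": 0,"jaw": -1}
    - {"translation": [0,0,0],"turn": 0,"jaw": -1}
    - {"translation": [0,0,0.8],"turn": 0,"jaw": -1}
    - {"translation": [0,0,0],"turn": 0,"jaw": -1}

```text
t: 10.0
eef_pos: [0.5788, -0.0203, 0.1995]
tcp_rot: [-2.517, -1.88, 0.0]
ft_force: [-0.7, 0.3, -0.4]
grip_width: 0.0006
grip_force: 0.0
```

Emit:
apply_moves:
  steps:
    - {"translation": [0,0,0.7],"turn": 0,"jaw": -1}
    - {"translation": [0,0,0],"turn": 0,"jaw": -1}
    - {"translation": [0,0,0],"turn": 0,"jaw": -1}

```text
t: 10.25
eef_pos: [0.5788, -0.0203, 0.1989]
tcp_rot: [-2.517, -1.88, 0.0]
ft_force: [-0.2, 0.1, 0.6]
grip_width: 0.0005
grip_force: 0.0
```

Emit:
apply_moves:
  steps:
    - {"translation": [0,0,0.7],"turn": 0,"jaw": -1}
    - {"translation": [0,0,0],"turn": 0,"jaw": -1}
    - {"translation": [0,0,0],"turn": 0,"jaw": -1}

```text
t: 10.5
eef_pos: [0.5788, -0.0202, 0.1982]
tcp_rot: [-2.517, -1.88, 0.0]
ft_force: [0.1, 1.1, -0.2]
grip_width: 0.0003
grip_force: 0.0
```

Emit:
apply_moves:
  steps:
    - {"translation": [0,0,0.7],"turn": 0,"jaw": -1}
    - {"translation": [0,0,0],"turn": 0,"jaw": -1}
    - {"translation": [0,0,0],"turn": 0,"jaw": -1}

```text
t: 10.75
eef_pos: [0.5788, -0.0202, 0.1975]
tcp_rot: [-2.517, -1.88, 0.0]
ft_force: [0.2, 0.6, 0.5]
grip_width: 0.0006
grip_force: 0.0
```

Emit:
apply_moves:
  steps:
    - {"translation": [0,0,0.7],"turn": 0,"jaw": -1}
    - {"translation": [0,0,0],"turn": 0,"jaw": -1}
    - {"translation": [0,0,0],"turn": 0,"jaw": -1}

```text
t: 11.0
eef_pos: [0.5788, -0.0202, 0.1968]
tcp_rot: [-2.517, -1.88, 0.0]
ft_force: [0.2, 0.1, 0.2]
grip_width: 0.0007
grip_force: 0.0
```

Emit:
apply_moves:
  steps:
    - {"translation": [0,0,0.7],"turn": 0,"jaw": -1}
    - {"translation": [0,0,0],"turn": 0,"jaw": -1}
    - {"translation": [0,0,0],"turn": 0,"jaw": -1}

```text
t: 11.25
eef_pos: [0.5788, -0.0202, 0.1961]
tcp_rot: [-2.517, -1.88, 0.0]
ft_force: [-0.5, -0.1, -0.8]
grip_width: 0.0006
grip_force: 0.0
```

Emit:
apply_moves:
  steps:
    - {"translation": [0,0,0.6],"turn": 0,"jaw": -1}
    - {"translation": [0,0,0],"turn": 0,"jaw": -1}
    - {"translation": [0,0,0],"turn": 0,"jaw": -1}

```text
t: 11.5
eef_pos: [0.5789, -0.0202, 0.1955]
tcp_rot: [2.517, 1.88, -0.0]
ft_force: [0.3, 0.5, 0.7]
grip_width: 0.0002
grip_force: 0.0
```

Emit:
apply_moves:
  steps:
    - {"translation": [0,0,0.6],"turn": 0,"jaw": -1}
    - {"translation": [0,0,0],"turn": 0,"jaw": -1}
    - {"translation": [0,0,0],"turn": 0,"jaw": -1}

```text
t: 11.75
eef_pos: [0.5788, -0.0203, 0.1949]
tcp_rot: [-2.517, -1.88, 0.0]
ft_force: [0.5, 0.2, 0.1]
grip_width: 0.0007
grip_force: 0.0
```

Emit:
apply_moves:
  steps:
    - {"translation": [0,0,0.6],"turn": 0,"jaw": -1}
    - {"translation": [0,0,0],"turn": 0,"jaw": -1}
    - {"translation": [0,0,0],"turn": 0,"jaw": -1}

```text
t: 12.0
eef_pos: [0.5788, -0.0202, 0.1943]
tcp_rot: [-2.517, -1.88, 0.0]
ft_force: [-0.4, 0.1, -0.9]
grip_width: 0.0002
grip_force: 0.0
```

Emit:
apply_moves:
  steps:
    - {"translation": [0,0,0.6],"turn": 0,"jaw": -1}
    - {"translation": [0,0,0],"turn": 0,"jaw": -1}
    - {"translation": [0,0,0],"turn": 0,"jaw": -1}

```text
t: 12.25
eef_pos: [0.5789, -0.0202, 0.1939]
tcp_rot: [2.517, 1.88, 0.0]
ft_force: [-0.4, 0.2, 0.5]
grip_width: 0.0005
grip_force: 0.5
```

Emit:
apply_moves:
  steps:
    - {"translation": [0,0,0.6],"turn": 0,"jaw": -1}
    - {"translation": [0,0,0],"turn": 0,"jaw": -1}
    - {"translation": [0,0,0],"turn": 0,"jaw": -1}

```text
t: 12.5
eef_pos: [0.5791, -0.0202, 0.1937]
tcp_rot: [2.517, 1.879, 0.001]
ft_force: [-0.5, 0.8, 5.5]
grip_width: 0.0005
grip_force: 2.4
```

Emit:
apply_moves:
  steps:
    - {"translation": [0,0,0.6],"turn": 0,"jaw": -1}
    - {"translation": [0,0,0],"turn": 0,"jaw": -1}
    - {"translation": [0,0,0],"turn": 0,"jaw": -1}

```text
t: 12.75
eef_pos: [0.5792, -0.0201, 0.1935]
tcp_rot: [2.517, 1.879, 0.001]
ft_force: [-1.1, 0.2, 8.9]
grip_width: 0.0003
grip_force: 4.1
```

Contact, at about 9 N (roughly 7 N per mm). Now the pass.

Emit:
apply_moves:
  steps:
    - {"translation": [-3,0,0],"turn": 0,"jaw": -1}
    - {"translation": [-3,0,0],"turn": 0,"jaw": -1}
    - {"translation": [-3,0,0],"turn": 0,"jaw": -1}
    - {"translation": [-3,0,0],"turn": 0,"jaw": -1}

```text
t: 13.08
eef_pos: [0.5767, -0.0294, 0.1937]
tcp_rot: [-2.515, -1.882, -0.007]
ft_force: [0.1, 4.9, 6.5]
grip_width: 0.0009
grip_force: 3.2
```

Emit:
apply_moves:
  steps:
    - {"translation": [-3,0,0],"turn": 0,"jaw": -1}
    - {"translation": [-3,0,0],"turn": 0,"jaw": -1}
    - {"translation": [-3,0,0],"turn": 0,"jaw": -1}
    - {"translation": [-3,0,0],"turn": 0,"jaw": -1}

```text
t: 13.42
eef_pos: [0.5734, -0.0408, 0.1937]
tcp_rot: [-2.515, -1.882, -0.007]
ft_force: [0.8, 4.5, 6.4]
grip_width: 0.0004
grip_force: 3.3
```

```bash
python3 where.py
```

```text
t 13.4167 pos [ 0.5734 -0.0408  0.1937] yaw x 73.6 to start, tool mm [ 21.7  -1.2 -31.7] F [0.79 4.48 6.37] 0.0003935441050798251 q [ 0.38  0.36 -0.51  1.69  0.19  1.14 -0.47]
```

Emit:
apply_moves:
  steps:
    - {"translation": [-3,0,0],"turn": 0,"jaw": -1}
    - {"translation": [-3,0,0],"turn": 0,"jaw": -1}
    - {"translation": [-3,0,0],"turn": 0,"jaw": -1}
    - {"translation": [-3,0,0],"turn": 0,"jaw": -1}
    - {"translation": [-3,0,0],"turn": 0,"jaw": -1}
    - {"translation": [-3,0,0],"turn": 0,"jaw": -1}
    - {"translation": [-3,0,0],"turn": 0,"jaw": -1}
    - {"translation": [-3,0,0],"turn": 0,"jaw": -1}

```text
t: 14.08
eef_pos: [0.5667, -0.0639, 0.1937]
tcp_rot: [-2.515, -1.882, -0.007]
ft_force: [0.3, 5.9, 6.5]
grip_width: 0.0002
grip_force: 3.3
```

```bash
python3 where.py
```

```text
t 14.0833 pos [ 0.5667 -0.0639  0.1937] yaw x 73.6 to start, tool mm [ 45.7  -1.3 -31.6] F [0.33 5.95 6.54] 0.00024447201469642276 q [ 0.42  0.35 -0.5   1.7   0.18  1.13 -0.42]
```

Steady at 6.5 N, so I continue.

Emit:
apply_moves:
  steps:
    - {"translation": [-3,0,0],"turn": 0,"jaw": -1}
    - {"translation": [-3,0,0],"turn": 0,"jaw": -1}
    - {"translation": [-3,0,0],"turn": 0,"jaw": -1}
    - {"translation": [-3,0,0],"turn": 0,"jaw": -1}
    - {"translation": [-3,0,0],"turn": 0,"jaw": -1}
    - {"translation": [-3,0,0],"turn": 0,"jaw": -1}
    - {"translation": [-3,0,0],"turn": 0,"jaw": -1}
    - {"translation": [-3,0,0],"turn": 0,"jaw": -1}

```text
t: 14.75
eef_pos: [0.5599, -0.0869, 0.1937]
tcp_rot: [2.515, 1.882, 0.006]
ft_force: [0.5, 5.1, 6.0]
grip_width: 0.0004
grip_force: 3.3
```

Emit:
apply_moves:
  steps:
    - {"translation": [-3,0,0],"turn": 0,"jaw": -1}
    - {"translation": [-3,0,0],"turn": 0,"jaw": -1}
    - {"translation": [-3,0,0],"turn": 0,"jaw": -1}
    - {"translation": [-3,0,0],"turn": 0,"jaw": -1}
    - {"translation": [-3,0,0],"turn": 0,"jaw": -1}
    - {"translation": [-3,0,0],"turn": 0,"jaw": -1}
    - {"translation": [-3,0,0],"turn": 0,"jaw": -1}
    - {"translation": [-3,0,0],"turn": 0,"jaw": -1}

```text
t: 15.42
eef_pos: [0.5531, -0.1101, 0.1936]
tcp_rot: [2.515, 1.882, 0.006]
ft_force: [1.1, 5.1, 6.5]
grip_width: 0.0005
grip_force: 3.2
```

```bash
python3 where.py
```

```text
t 15.4167 pos [ 0.5531 -0.1101  0.1936] yaw x 73.6 to start, tool mm [ 93.9  -1.3 -31.6] F [1.13 5.11 6.53] 0.0005305777124654206 q [ 0.49  0.34 -0.49  1.71  0.17  1.13 -0.33]
```

Emit:
apply_moves:
  steps:
    - {"translation": [-3,0,0],"turn": 0,"jaw": -1}
    - {"translation": [-3,0,0],"turn": 0,"jaw": -1}
    - {"translation": [-3,0,0],"turn": 0,"jaw": -1}
    - {"translation": [-3,0,0],"turn": 0,"jaw": -1}
    - {"translation": [-3,0,0],"turn": 0,"jaw": -1}
    - {"translation": [-3,0,0],"turn": 0,"jaw": -1}
    - {"translation": [-3,0,0],"turn": 0,"jaw": -1}
    - {"translation": [-3,0,0],"turn": 0,"jaw": -1}

```text
t: 16.08
eef_pos: [0.5462, -0.1333, 0.1935]
tcp_rot: [2.515, 1.882, 0.006]
ft_force: [2.2, 5.1, 6.2]
grip_width: 0.0006
grip_force: 3.0
```

Emit:
apply_moves:
  steps:
    - {"translation": [-3,0,0],"turn": 0,"jaw": -1}
    - {"translation": [-3,0,0],"turn": 0,"jaw": -1}
    - {"translation": [-3,0,0],"turn": 0,"jaw": -1}
    - {"translation": [-3,0,0],"turn": 0,"jaw": -1}
    - {"translation": [-3,0,0],"turn": 0,"jaw": -1}
    - {"translation": [-1,0,0],"turn": 0,"jaw": -1}
    - {"translation": [0,0,0],"turn": 0,"jaw": -1}

```text
t: 16.67
eef_pos: [0.5415, -0.1492, 0.1934]
tcp_rot: [2.516, 1.881, 0.005]
ft_force: [1.2, 3.2, 6.4]
grip_width: 0.0002
grip_force: 3.1
```

```bash
python3 where.py
```

```text
t 16.6667 pos [ 0.5415 -0.1492  0.1934] yaw x 73.56 to start, tool mm [134.7  -1.4 -31.8] F [1.16 3.22 6.41] 0.00020017896567196619 q [ 0.55  0.34 -0.47  1.72  0.16  1.12 -0.25]
```

At the tail end, still touching. I lift straight up.

Emit:
apply_moves:
  steps:
    - {"translation": [0,0,-3],"turn": 0,"jaw": -1}
    - {"translation": [0,0,-8],"turn": 0,"jaw": -1}
    - {"translation": [0,0,-15],"turn": 0,"jaw": -1}
    - {"translation": [0,0,-25],"turn": 0,"jaw": -1}
    - {"translation": [0,0,-25],"turn": 0,"jaw": -1}
    - {"translation": [0,0,-25],"turn": 0,"jaw": -1}
    - {"translation": [0,0,-15],"turn": 0,"jaw": -1}
    - {"translation": [0,0,-5],"turn": 0,"jaw": -1}

```text
t: 17.33
eef_pos: [0.5411, -0.151, 0.3166]
tcp_rot: [2.515, 1.877, 0.003]
ft_force: [0.0, 0.1, 0.5]
grip_width: 0.0004
grip_force: 0.0
```

Emit:
apply_moves:
  steps:
    - {"translation": [0,0,0],"turn": 0,"jaw": -1}
    - {"translation": [0,0,0],"turn": 0,"jaw": -1}
    - {"translation": [0,0,0],"turn": 0,"jaw": -1}
    - {"translation": [0,0,0],"turn": 0,"jaw": -1}

```text
t: 17.67
eef_pos: [0.5396, -0.1506, 0.3122]
tcp_rot: [-2.516, -1.879, 0.002]
ft_force: [0.2, 0.6, 0.7]
grip_width: 0.0008
grip_force: 0.0
```

```bash
python3 where.py; python3 -c "
from workcell import r
print(r.close_job())"
```

```text
t 17.6667 pos [ 0.5396 -0.1506  0.3122] yaw x 73.5 to start, tool mm [1.365e+02 1.000e-01 8.670e+01] F [0.19 0.62 0.75] 0.0007581288826275777 q [ 0.56  0.26 -0.48  1.54  0.12  1.38 -0.21]
the job is handed in; nothing more can be done
None
```

I ran the shut fingertips along the tool rest's top edge from the chuck end to the tail end in one unbroken pass at about 6.5 N (about 9 N at first touch), lifted clear and handed the job in at 17.7 s; no verdict came back, and contact came with the reported TCP about 32 mm below the edge's measured height, so a pass depends on the judge's grasp point following the real fingertips.

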